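True up a leaning microscope column with a square and hold it there

TASK

The column of the microscope stand on the bench leans forward over its base plate. Pick up the big square, stand it flat on the base plate with its upright blade towards the column, and, keeping it flat, slide it straight into the corner against the middle of the column's flat face until the column is pushed upright and the square touches both the plate and the face. Finish while still gripping the square and pressing it firmly both down on the plate and against the column; leave the other things on the bench where they are.

Things in the scene. Friction and masses are not known exactly. Their poses are not given: they have to be found in the camera images.
- square: Loose L-shaped square, 0.35 kg: aluminium stock 140 long, 24 wide, 40 mm high; thin steel blade (22 deep, 6 thick) upright on its front end, top 132 mm above the underside; blade edge and stock end share one front plane. Origin: grip point, mid-width and mid-height of the stock, 90 mm behind the front plane, 50 mm from the rear end. x along the stock to the blade end, y across, z up.
- stand: Fixed grey base plate of the stand, 300 x 140 mm, top 30 mm above the bench. Origin: on the bench under its centre. x along its length towards the column, y across, z up. The column stands mid-width; its flat face, when upright, is at x = +70 mm, and the plate is free from x = -150 to +70. Two 34 mm high cheeks flank the column's foot at x = 75 to 125, y = +-32 to +-42 mm.
- face (a point): Flat steel face, 56 mm wide, from 3 to 175 mm above the plate, on the white column; moves with it. Its friction can carry part of a downward push. Origin: in its plane, mid-width, level with the plate's top when upright. x points into the column, away from the free plate, y across, z up the face. Column: 205 mm tall over the plate; black side knobs 140 mm up reach y = +-70.
- column (a joint): Lean of the column (rad) about a stiff pivot 15 mm above the plate's top and 30 mm behind the face: 0 = exactly upright, positive = leaning forward over the free plate. It starts leaning forward and stays where it is left (friction 0.25 N m: some 3 N at the blade's top moves it).
- eyepiece: Black eyepiece standing on the bench, 32 mm across, 62 mm tall; to be left alone. Origin: centre of its underside.
- objective: Small steel objective lens standing on the bench, 24 mm across, 48 mm tall; to be left alone. Origin: centre of its underside.
- screwdriver: Screwdriver lying on the bench; to be left alone. Its x runs along it.
- jar: Small amber glass jar with a white cap, 60 mm across, 75 mm tall; to be left alone. Origin: centre of its underside.
There are look-alikes about, which are no part of the job. What is meant by the square is not orange, and is the smaller of those in its own colour.

How it is judged:
By the outcome, as a careful person would: the job done as asked, in the order asked, and still so for the second after the job is handed in, while the arm keeps its last pose, push and grip.
It also fails if it takes over 45 s, if anything falls off the work surface, if the arm or the gripper's body presses on something with over 40 N, if the wrist force passes 120 N, or if a joint passes its speed limit or range.

ROBOT

A 6-joint arm with a two-finger parallel gripper is mounted at the origin on the work surface. World frame = base frame: x ahead of the robot, y to its left, z up, the work surface at z = 0. Lengths are in m, angles in degrees, forces in N, time in s.
With the tool pointing down it reaches from about 0.25 to 0.8 m from the base axis. Payload 8.5 kg.
Tool frame: the origin (TCP) lies at the very end of the fingers, on their centre line; the grasp point (between the pads) lies 19 mm behind it; z points along the fingers, y is the line along which they close (so a half turn about z gives the same grasp; the last joint's range is limited). The gripper opens to 85 mm and grips with 20 to 120 N. Pads are 22 mm wide; open, the fingers measure 114 mm over their backs; the gripper's body (76 mm by 85 mm) begins 54 mm behind the grasp point. The pads swing forward as they close: fully open they stand 13 mm farther back than shut.
Start: joints at [-75.63, 13.648, -0.773, 75.585, 0, 90], TCP at [0.13, -0.509, 0.231] pointing down, gripper open.
Joint ranges: [-152.45, 152.45], [-59.26, 108.67], [-65.41, 83.53], [-104.44, 129.93], [-82.83, 76.93], [-180, 180]. Speed limits (degrees/s): [127.2, 127.2, 159.86, 180, 180, 180].

INTERFACE

Orientations are given as a 3x3 rotation matrix whose columns are the frame's x, y, z axes.
In Python, from bench import r gives the robot as it stands. The module is installed in compiled form; this text tells all that it offers.
- The arm moves only by the tool drive_tool, never from a script. Its argument "increments" is a list that holds one entry, the list of rows, each a list of 6 numbers: the shift along the tool's x, y, z in mm, then the turn, a rotation vector about the tool's x, y, z in rad. In form: [[[dx, dy, dz, ax, ay, az], ...]]. A call has 1 to 10 rows; each row is the pose to reach, as a shift and turn from the pose commanded when the call began, along the tool's axes at that moment; what a row does not reach only later rows make up. A row lasts 1/12 s, in which the tool goes at most 41.7 mm and 7.16 degrees, less where a joint would pass 70% of its speed; a pose out of reach is approached as far as the arm can. A call with a gripper value outside its range is refused whole. "hand" is the gripper command: -1 is fully open, 1 is shut, values between are in proportion, set as the call begins (left out, the last holds). The fingers move at their own pace and stop on an object; "squeeze" is the grip in N (left out, the last holds). Time passes only in rows, so rows that repeat a pose let the fingers close. It gives the time, the measured TCP pose, the force, the opening and the grip force at its end, in the units of the state.
- r.state(): the state, without advancing time (a new reading comes with each control period).
- r.get_image(name): name is "scene" or "top"; returns (picture, depth): 420x560x3 uint8, red, green, blue; 420x560 float32, m along the optical axis (not along the pixel's ray), 0 where there is no reading.
- r.camera_params(name): a dict with "intrinsics" (3x3 intrinsics, pixels), "position" and "orientation" of the camera in the world. Camera axes: x right, y up, looking along -z (the intrinsics and any distortion apply to the point x, -y, -z); pixel columns grow to the right and rows downward; lengths in m; the calibration is good to about 2 mm. A picture is of the moment at which its call begins. camera_params takes no time and is no camera call.
- r.job_done(): hands the job in; it is judged then, once.
Trained networks look in the newest picture that a camera, given by its name, has taken for a name from the list of things; names that differ only in an ending like _2 or _b are one class to them, and where a whole thing is asked for, a point or a joint stands for the part that bears it (a point fixed in the world has none). Each returns a list of dicts, best first, with "score" (0 to 1); they miss things now and then, are a little off and sometimes report something else, mostly with a low value. They report only what shows in the picture. A call takes as long as a camera call. They do not tell look-alikes from the thing itself.
- r.cut_out(camera, target): "pixels" (420x560 bool, what is visible of it) and "bbox" ([left, top, right, bottom] in pixels, round what is visible of it).
- r.pinpoint(camera, target): "position" ([column, row] in pixels: a listed point, or the origin of a listed thing).
The state is a dict: "t": time; "joint_pos": joint angles; "qd": joint speeds; "effort": joint torques, N m; "tool_pos": TCP position; "orientation": TCP orientation; "ft_force": force on the tool from outside, world axes, zero at the start; "torque": the same for the moment, N m; "opening": finger opening in m; "gripper_force": force on a finger pad.
Only numpy, scipy, OpenCV 4.12 (cv2) and the standard library are available. Lean on these libraries where they do the work, as an engineer would, in place of code of your own. Each camera call takes 0.05 s, during which the arm holds its last target. There are 200 camera calls.

## Working session

There is one attempt and no reset: what is moved stays moved. The work goes in short steps, Python scripts to look and compute and a tool call to move; the robot and the scene stay as the last step left them, time stands still between calls to the robot, and variables do not carry over. Pictures are saved under pics/ and viewed, at most 10 in all, crops included, and the job is handed in when it is done.

Besides the shell and the picture viewer there is one more tool, called after "Request:" as name(argument=value, ...), one argument or row to a line, values as JSON. drive_tool: Moves the arm, as the interface text tells. Its arguments: {"type":"object","properties":{"increments":{"type":"array"},"hand":{"type":"number"},"squeeze":{"type":"number"}},"required":["increments"]}

```bash
mkdir -p pics
cat > h.py <<'E'
import numpy as np, cv2
from bench import r
def cloud(cam):
    im,d=r.get_image(cam); p=r.camera_params(cam)
    K=np.array(p["intrinsics"]);R=np.array(p["orientation"]);t=np.array(p["position"])
    if R.shape!=(3,3): print(R)
    v,u=np.mgrid[0:420,0:560]
    P=np.stack([(u-K[0,2])/K[0,0]*d,-(v-K[1,2])/K[1,1]*d,-d],-1)
    W=P@R.T+t; W[d==0]=np.nan
    return im,W
E
python3 - <<'E'
from h import *
ims=[]
for c in("scene","top"):
    p=r.camera_params(c); print(c,{k:np.round(v,3).tolist() if not isinstance(v,str) else v for k,v in p.items()})
    im,W=cloud(c); np.save(c+".npy",W); cv2.imwrite(f"pics/{c}.png",im[:,:,::-1])
    for n in("square","stand","face","column"):
        for o in r.cut_out(c,n)[:4]:
            m=o["pixels"]; q=W[m]; print(c,n,round(o["score"],2),o["bbox"],np.round(np.nanmedian(q,0),3),np.round(np.nanpercentile(q[:,2],[2,98]),3))
        for o in r.pinpoint(c,n)[:4] if n!="column" else []: print("  pt",n,round(o["score"],2),np.round(o["position"]))
print(r.state())
E
```

```text
scene {'intrinsics': [[420.607, 0.0, 280.767], [0.0, 420.607, 207.647], [0.0, 0.0, 1.0]], 'position': [1.407, -0.448, 0.716], 'orientation': [[0.48, -0.507, 0.716], [0.877, 0.255, -0.407], [0.024, 0.824, 0.567]]}
scene square 0.88 [185.4, 160.8, 210.8, 221.9] [ 0.426 -0.171  0.056] [0.002 0.178]
scene square 0.59 [75.1, 247.4, 133.6, 301.8] [ 0.61  -0.454  0.04 ] [0.002 0.132]
  pt square 0.93 [113. 267.]
  pt square 0.8 [173. 246.]
  pt square 0.7 [202. 188.]
scene stand 0.97 [259.1, 119.9, 361.8, 238.1] [0.497 0.113 0.033] [0.013 0.236]
scene stand 0.31 [270.2, 122.3, 304.3, 195.0] [0.474 0.103 0.163] [0.035 0.237]
  pt stand 0.63 [311. 209.]
scene face 0.66 [271.9, 124.0, 306.6, 193.2] [0.474 0.102 0.167] [0.043 0.237]
  pt face 0.62 [295. 191.]
scene column 0.74 [271.9, 120.8, 305.4, 189.3] [0.474 0.102 0.166] [0.043 0.237]
scene column 0.48 [359.4, 163.6, 375.7, 182.6] [0.473 0.403 0.022] [0.01  0.029]
top {'intrinsics': [[394.294, 0.0, 279.404], [0.0, 394.294, 210.44], [0.0, 0.0, 1.0]], 'position': [0.382, 0.01, 1.034], 'orientation': [[0.014, 0.978, -0.21], [-1.0, 0.014, 0.001
[... 874 characters left out ...]

        1.06560380e-03,  9.00010643e+01]), 'qd': array([-0.01654686,  0.00845099, -0.01208384, -0.01707251, -0.02578377,
       -0.11074431]), 'effort': array([ 5.41121917e-04, -5.38513613e+01,  3.46682668e+01,  2.77986102e-03,
        1.49473713e-04, -1.71171791e-05]), 'tool_pos': array([ 0.13028953, -0.50853589,  0.23129695]), 'orientation': array([[ 9.68718954e-01,  2.48160409e-01,  3.87474573e-06],
       [ 2.48160408e-01, -9.68718952e-01,  5.98149266e-05],
       [ 1.85972362e-05, -5.69822946e-05, -9.99999998e-01]]), 'ft_force': array([-0.3745177 ,  0.47702171,  0.33689713]), 'torque': array([-0.02192382,  0.00259828,  0.02195645]), 'gripper_force': 0.0, 'opening': 0.08545324652662842}
```

View pics/scene.png

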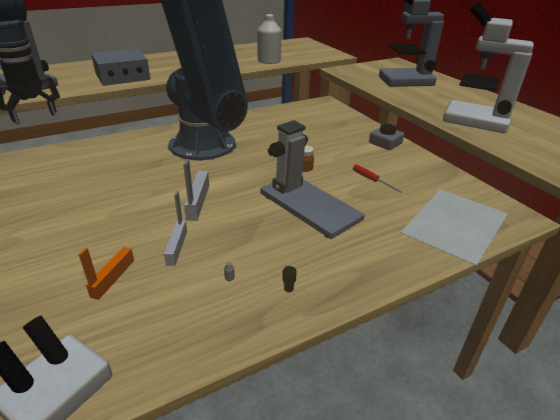

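View pics/top.png

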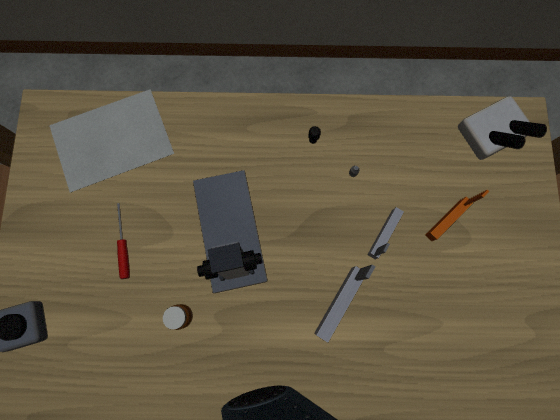

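The top view shows two grey squares: the small one at px (387,232) with its blade end towards the robot at (377,252), and a large one at (345,305). The orange one at (455,215) is excluded. The stand is at (230,230), with its column at the robot end leaning outward over the free plate. So I grasp the small square and push towards the robot.

```bash
cat > geo.py <<'E'
from h import *
def rect(W,z0,z1,box,m=None):
    s=(W[...,2]>z0)&(W[...,2]<z1)&(W[...,0]>box[0])&(W[...,0]<box[1])&(W[...,1]>box[2])&(W[...,1]<box[3])
    q=W[s][:,:2].astype(np.float32); q=q[~np.isnan(q).any(1)]
    return q,cv2.minAreaRect(q*1000)
if __name__=="__main__":
  for c in("top","scene"):
    W=np.load(c+".npy")
    q,b=rect(W,.036,.046,(.47,.62,-.33,-.2)); print(c,"stock",len(q),np.round(b[0]),np.round(b[1]),round(b[2],1),np.round(cv2.boxPoints(b)).tolist())
    q,b=rect(W,.06,.15,(.44,.62,-.33,-.2)); print("blade",len(q),np.round(q.mean(0),3),np.round(b[0]),np.round(b[1]))
    q,b=rect(W,.025,.036,(.35,.75,0,.25)); print("plate",len(q),np.round(b[0]),np.round(b[1]),round(b[2],1),np.round(cv2.boxPoints(b)).tolist())
    s=(W[...,2]>.20)&(abs(W[...,0]-.45)<.15)&(abs(W[...,1]-.11)<.1); print("coltop",np.round(np.nanmin(W[s],0),3),np.round(np.nanmax(W[s],0),3))
  W=np.load("scene.npy")
  for z in(.05,.08,.11,.14,.2,.22):
    s=(abs(W[...,2]-z)<.008)&(abs(W[...,0]-.47)<.1)&(abs(W[...,1]-.11)<.1); q=W[s]; q=q[~np.isnan(q).any(1)]
    print(z,len(q),np.round(np.percentile(q,[5,50,95],0)[:,:2],3).tolist())
E
python3 geo.py
```

```text
top stock 445 [ 544. -267.] [ 24. 141.] 59.7 [[478.0, -242.0], [599.0, -313.0], [611.0, -292.0], [490.0, -221.0]]
blade 89 [ 0.492 -0.235] [ 494. -237.] [ 7. 23.]
plate 4673 [530. 173.] [320. 215.] 13.0 [[350.0, 242.0], [398.0, 33.0], [710.0, 105.0], [661.0, 314.0]]
coltop [0.424 0.081 0.201] [0.494 0.153 0.239]
scene stock 355 [ 544. -267.] [ 25. 142.] 60.0 [[476.0, -242.0], [599.0, -313.0], [612.0, -292.0], [489.0, -221.0]]
blade 128 [ 0.496 -0.238] [ 493. -237.] [ 7. 27.]
plate 2450 [529. 176.] [318. 225.] 13.4 [[349.0, 248.0], [401.0, 29.0], [710.0, 103.0], [658.0, 322.0]]
coltop [0.425 0.079 0.2  ] [0.493 0.153 0.239]
0.05 142 [[0.439, 0.068], [0.474, 0.095], [0.482, 0.151]]
0.08 117 [[0.44, 0.084], [0.474, 0.1], [0.484, 0.147]]
0.11 123 [[0.44, 0.085], [0.476, 0.099], [0.486, 0.145]]
0.14 123 [[0.445, 0.086], [0.477, 0.098], [0.487, 0.147]]
0.2 199 [[0.446, 0.07], [0.478, 0.101], [0.49, 0.147]]
0.22 111 [[0.446, 0.085], [0.472, 0.099], [0.481, 0.146]]
```

```bash
cat > st.py <<'E'
from h import *
for c in("top","scene"):
    W=np.load(c+".npy")
    s=(abs(W[...,2]-.03)<.006)&(W[...,0]>.35)&(W[...,0]<.75)&(W[...,1]>.0)&(W[...,1]<.28)
    n,l,st,_=cv2.connectedComponentsWithStats(s.astype(np.uint8),connectivity=4); k=1+np.argmax(st[1:,4])
    q=W[l==k]; b=cv2.minAreaRect((q[:,:2]*1000).astype(np.float32)); print(c,len(q),np.round(b[0],1),np.round(b[1],1),round(b[2],2),np.round(cv2.boxPoints(b)).tolist(),np.median(q[:,2]))
    # candidate face points in stand frame guess
    a=np.radians(180+b[2] if b[1][0]>b[1][1] else b[2]+90); ex=np.array([np.cos(a),np.sin(a)]); ey=np.array([-ex[1],ex[0]])
    C=np.array(b[0])/1000; print("ex",ex)
    X=(W[...,:2]-C)@ex; Y=(W[...,:2]-C)@ey; Z=W[...,2]-.03
    for z in np.arange(.02,.20,.02):
        m=(abs(Z-z)<.008)&(abs(Y)<.022)&(X>0)&(X<.1)
        if m.sum()>5: print(round(z,3),m.sum(),np.round(np.percentile(X[m],[10,50,90])*1000,1))
    m=(Z>.02)&(Z<.13)&(abs(Y)<.06)&(X>.03)&(X<.1)
    if m.sum(): print("Y",np.round(np.percentile(Y[m],[1,99])*1000))
E
python3 st.py
```

```text
top 4692 [547.5 139.2] [300.7 140.3] 13.01 [[385.0, 174.0], [417.0, 37.0], [710.0, 105.0], [678.0, 241.0]] 0.03003920345637734
ex [-0.97434354 -0.22506593]
0.18 29 [62.1 64.  65. ]
Y [28. 28.]
scene 2472 [546.4 137.9] [302.4 144.1] 13.36 [[383.0, 173.0], [416.0, 33.0], [710.0, 103.0], [677.0, 243.0]] 0.03212828971750237
ex [-0.97293736 -0.23106904]
0.02 49 [69.2 71.5 73.4]
0.04 48 [68.5 70.5 72.3]
0.06 47 [67.3 69.3 70.6]
0.08 52 [66.2 68.  69.8]
0.1 49 [65.3 67.  68.4]
0.12 51 [64.1 66.1 67.6]
0.14 53 [63.1 64.8 66.4]
0.16 54 [61.3 63.5 65.8]
0.18 91 [63.1 73.2 76.6]
Y [-37.  48.]
```

```bash
cat > plan.py <<'E'
from bench import r
import numpy as np, sys
from scipy.spatial.transform import Rotation as Ro
def plan(p,yaw):
    s=r.state(); R=np.array(s["orientation"]); c,n=np.cos(np.radians(yaw)),np.sin(np.radians(yaw))
    T=np.array([[c,n,0],[n,-c,0],[0,0,-1]])
    return np.round(R.T@(np.array(p)-s["tool_pos"])*1000,1).tolist(),np.round(Ro.from_matrix(R.T@T).as_rotvec(),4).tolist()
if __name__=="__main__":
    a=list(map(float,sys.argv[1:])); s=r.state()
    print(plan(a[:3],a[3])); print(round(s["t"],2),np.round(s["tool_pos"],4),np.round(s["joint_pos"],1),np.round(s["ft_force"],1),s["opening"],s["gripper_force"])
E
python3 plan.py .561 -.277 .231 149.7
```

```text
([474.7, -117.4, 0.3], [-0.0, -0.0001, -2.362])
0.8 [ 0.1303 -0.5085  0.2313] [-75.6  13.6  -0.8  75.6   0.   90. ] [-0.4  0.5  0.3] 0.08545324652662842 0.0
```

Request:
drive_tool(
  increments=[
    [[474.7,-117.4,0,0,0,-2.362],[474.7,-117.4,0,0,0,-2.362],[474.7,-117.4,0,0,0,-2.362],[474.7,-117.4,0,0,0,-2.362],[474.7,-117.4,0,0,0,-2.362],[474.7,-117.4,0,0,0,-2.362],[474.7,-117.4,0,0,0,-2.362],[474.7,-117.4,0,0,0,-2.362],[474.7,-117.4,0,0,0,-2.362],[474.7,-117.4,0,0,0,-2.362]],
  ],
  hand=-1,
)

```text
t: 1.63
tool_pos: [0.499, -0.3099, 0.2315]
orientation: [[0.064, 0.998, 0.0], [0.998, -0.064, -0.0], [-0.0, 0.0, -1.0]]
ft_force: [0.7, -1.6, -0.1]
opening: 0.0856
gripper_force: 0.0
```

```bash
python3 plan.py .561 -.277 .231 149.7
```

```text
([36.7, 59.8, 0.5], [0.0002, 0.0003, -1.1056])
1.63 [ 0.499  -0.3099  0.2315] [-31.8  19.8   8.   78.2  -0.   61.8] [ 0.7 -1.6 -0.1] 0.08561059578407401 0.0
```

Request:
drive_tool(
  increments=[
    [[36.7,59.8,0,0,0,-1.106],[36.7,59.8,0,0,0,-1.106],[36.7,59.8,0,0,0,-1.106],[36.7,59.8,0,0,0,-1.106],[36.7,59.8,0,0,0,-1.106],[36.7,59.8,0,0,0,-1.106],[36.7,59.8,0,0,0,-1.106],[36.7,59.8,0,0,0,-1.106],[36.7,59.8,0,0,0,-1.106],[36.7,59.8,0,0,0,-1.106]],
  ],
)

```text
t: 2.47
tool_pos: [0.5595, -0.2788, 0.2312]
orientation: [[-0.863, 0.506, -0.0], [0.506, 0.863, 0.0], [0.0, 0.0, -1.0]]
ft_force: [0.3, -0.6, 0.3]
opening: 0.0855
gripper_force: 0.0
```

```bash
python3 plan.py .561 -.277 .004 149.7
python3 - <<'E'
from h import *
im,W=cloud("scene"); cv2.imwrite("pics/s2.png",cv2.resize(im[0:320,60:400,::-1],None,fx=1.7,fy=1.7))
E
```

```text
([-0.4, 2.3, 227.2], [0.0001, -0.0002, -0.0012])
2.47 [ 0.5595 -0.2788  0.2312] [-26.5  23.7  14.   80.3   0.    3.9] [ 0.3 -0.6  0.3] 0.08549709421454843 0.0
```

View pics/s2.png

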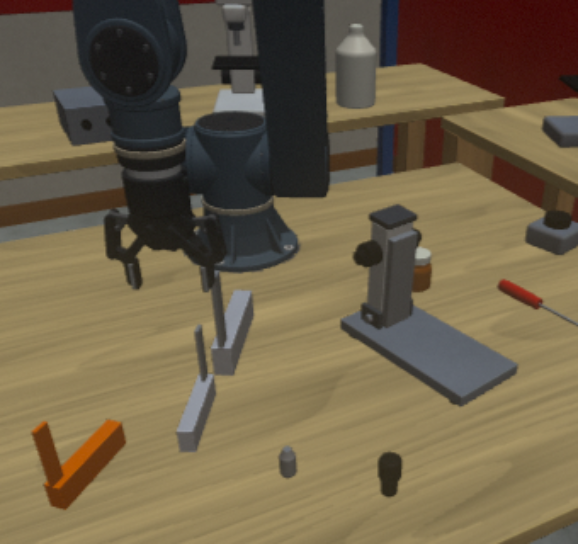

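The view shows the gripper straight over the small square (crop px 200,390) and the column clear on the right. Descending.

Request:
drive_tool(
  increments=[
    [[0,2,40,0,0,0],[0,2,80,0,0,0],[0,2,120,0,0,0],[0,2,160,0,0,0],[0,2,190,0,0,0],[0,2,210,0,0,0],[0,2,220,0,0,0],[0,2,225,0,0,0],[0,2,227,0,0,0],[0,2,227,0,0,0]],
  ],
)

```text
t: 3.35
tool_pos: [0.5612, -0.2774, 0.0051]
orientation: [[-0.86, 0.511, 0.001], [0.511, 0.86, -0.001], [-0.001, 0.0, -1.0]]
ft_force: [-0.1, -0.6, -0.8]
opening: 0.0857
gripper_force: 0.0
```

Request:
drive_tool(
  increments=[
    [[0,0,0,0,0,0],[0,0,0,0,0,0],[0,0,0,0,0,0],[0,0,0,0,0,0],[0,0,0,0,0,0],[0,0,0,0,0,0],[0,0,0,0,0,0],[0,0,0,0,0,0],[0,0,0,0,0,0],[0,0,0,0,0,0]],
  ],
  hand=1,
  squeeze=100,
)

```text
t: 4.18
tool_pos: [0.5608, -0.2773, 0.005]
orientation: [[-0.86, 0.51, 0.001], [0.51, 0.86, -0.001], [-0.001, -0.0, -1.0]]
ft_force: [-0.2, 0.3, 6.6]
opening: 0.0228
gripper_force: 98.9
```

```bash
python3 plan.py .561 -.277 .004 149.7
```

```text
([0.0, 0.4, 1.0], [-0.0, 0.001, -0.0061])
4.18 [ 0.5608 -0.2773  0.005 ] [-26.3  31.9  -7.3  50.8  -0.    4.3] [-0.2  0.3  6.6] 0.022762021845272682 98.89381527900696
```

Request:
drive_tool(
  increments=[
    [[0,0,-10,0,0,0],[0,0,-30,0,0,0],[0,0,-60,0,0,0],[0,0,-90,0,0,0],[0,0,-110,0,0,0],[0,0,-120,0,0,0],[0,0,-120,0,0,0]],
  ],
)

```text
t: 4.77
tool_pos: [0.5615, -0.2776, 0.1268]
orientation: [[-0.86, 0.51, 0.003], [0.51, 0.86, -0.001], [-0.004, 0.0, -1.0]]
ft_force: [1.0, -1.0, -2.6]
opening: 0.0227
gripper_force: 98.0
```

```bash
python3 plan.py .645 .161 .125 193.1
```

```text
([151.7, 419.9, 1.4], [-0.001, 0.0036, -0.7634])
4.77 [ 0.5615 -0.2776  0.1268] [-26.3  26.1   2.4  66.    0.    4.3] [ 1.  -1.  -2.6] 0.02265995899907199 97.97205448150635
```

Request:
drive_tool(
  increments=[
    [[12,33,0,0,0,-0.06],[24,66,0,0,0,-0.12],[36,100,0,0,0,-0.18],[48,133,0,0,0,-0.24],[60,167,0,0,0,-0.3],[72,200,0,0,0,-0.36],[84,234,0,0,0,-0.42],[97,268,0,0,0,-0.49],[109,302,0,0,0,-0.55],[121,335,0,0,0,-0.61]],
  ],
)

```text
t: 5.6
tool_pos: [0.6262, 0.0746, 0.1222]
orientation: [[-0.997, -0.078, -0.003], [-0.078, 0.997, -0.0], [0.003, 0.0, -1.0]]
ft_force: [1.2, -0.3, -3.4]
opening: 0.0229
gripper_force: 98.4
```

```bash
python3 plan.py .645 .161 .125 193.1
```

```text
([-25.5, 84.6, -2.8], [0.0003, -0.003, -0.1503])
5.6 [0.6262 0.0746 0.1222] [ 6.8 27.   3.1 66.3  0.   2.3] [ 1.2 -0.3 -3.4] 0.0229400688856773 98.37399244308472
```

Request:
drive_tool(
  increments=[
    [[-8,28,-1,0,0,-0.05],[-17,56,-2,0,-0.002,-0.1],[-25,84,-3,0,-0.003,-0.15],[-25,84,-3,0,-0.003,-0.15],[-25,84,-3,0,-0.003,-0.15],[-25,84,-3,0,-0.003,-0.15]],
  ],
)

```text
t: 6.1
tool_pos: [0.6447, 0.158, 0.1256]
orientation: [[-0.975, -0.223, 0.0], [-0.223, 0.975, -0.001], [0.0, -0.001, -1.0]]
ft_force: [0.3, -0.4, -3.8]
opening: 0.023
gripper_force: 98.7
```

```bash
python3 plan.py .645 .161 .125 193.1
python3 - <<'E'
from h import *
C=np.array([.5473,.139]);a=np.radians(193.1);ex=np.array([np.cos(a),np.sin(a)]);ey=np.array([-ex[1],ex[0]])
for c in("scene","top"):
    im,W=cloud(c)
    if c=="scene": cv2.imwrite("pics/s3.png",cv2.resize(im[0:300,160:440,::-1],None,fx=2,fy=2))
    np.save(c+"2.npy",W)
    X=(W[...,:2]-C)@ex; Y=(W[...,:2]-C)@ey; Z=W[...,2]
    m=(abs(Y)<.03)&(X>-.2)&(X<.03)&(Z>.09)&(Z<.27)
    b=m&(Z>.18)&(X>-.05); 
    if b.sum(): print(c,"blade n",b.sum(),"X",np.round(np.percentile(X[b],[2,50,98])*1e3,1),"Y",np.round(np.percentile(Y[b],[2,50,98])*1e3,1),"zmax",np.nanpercentile(Z[b],99))
    for x0,x1 in((-.16,-.14),(-.14,-.12),(-.08,-.06),(-.06,-.04),(-.04,-.02)):
        t=m&(X>x0)&(X<x1)&(Z<.18)
        if t.sum()>3: print(x0,t.sum(),"Zhi",np.round(np.percentile(Z[t],[50,90])*1e3,1),"Ymid",np.round(np.percentile(Y[t],[3,97])*1e3,1))
E
```

```text
([-0.9, 2.8, 0.5], [-0.0005, -0.0001, -0.0036])
6.1 [0.6447 0.158  0.1256] [13.8 29.9  8.7 68.8 -0.   0.9] [ 0.3 -0.4 -3.8] 0.023029257361018688 98.74284982681274
scene blade n 201 X [-32.3 -22.   -8.6] Y [-0.3  5.   8.2] zmax 0.25538651558306436
-0.16 117 Zhi [146.8 162.3] Ymid [-8.6 16.5]
-0.14 123 Zhi [151.7 163. ] Ymid [-7.5 15.9]
-0.08 55 Zhi [138.3 150.8] Ymid [ 5.1 16.4]
-0.06 72 Zhi [143.1 159.8] Ymid [10.9 16.5]
-0.04 103 Zhi [153.6 171. ] Ymid [ 3.1 15.9]
```

View pics/s3.png

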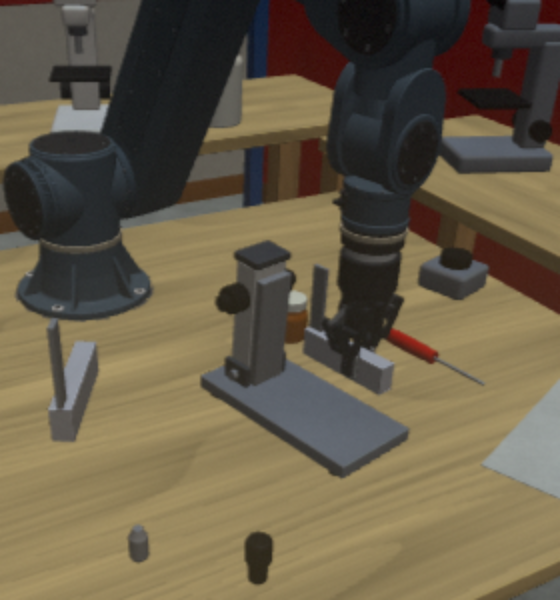

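The picture shows the square held level over the plate (about px 345,350), blade towards the column, and the wrist well clear of the column top. I'll centre it and lower.

Request:
drive_tool(
  increments=[
    [[5,3,10,0,0,-0.004],[15,3.5,30,0,0,-0.004],[24,3.5,50,0,0,-0.004],[24,3.5,65,0,0,-0.004],[24,3.5,75,0,0,-0.004],[24,3.5,80,0,0,-0.004],[24,3.5,80,0,0,-0.004],[24,3.5,80,0,0,-0.004]],
  ],
)

```text
t: 6.87
tool_pos: [0.6224, 0.1562, 0.0477]
orientation: [[-0.974, -0.227, 0.004], [-0.227, 0.974, 0.001], [-0.004, -0.0, -1.0]]
ft_force: [-0.3, -0.2, -2.1]
opening: 0.0229
gripper_force: 98.8
```

```bash
python3 plan.py .6204 .156 .037 193.1
python3 - <<'E'
from h import *
C=np.array([.5473,.139]);a=np.radians(193.1);ex=np.array([np.cos(a),np.sin(a)]);ey=np.array([-ex[1],ex[0]])
d=r.state()["tool_pos"][:2]-C; print(d@ex,d@ey)
im,W=cloud("scene"); X=(W[...,:2]-C)@ex; Y=(W[...,:2]-C)@ey; Z=W[...,2]
for x in(-.12,-.1,-.09,-.02,-.01,0):
    for c in [1]:
        m=(abs(X-x)<.005)&(abs(Y)<.008)&(Z>.06)&(Z<.1)
        if m.sum()>2: print(x,m.sum(),np.round(np.percentile(Z[m],[20,50,80])*1e3,1))
m=(Z>.11)&(X>-.03)&(X<.03)&(abs(Y)<.02)
print("blade Y",np.round(np.percentile(Y[m],[3,50,97])*1e3,1),"X",np.round(np.percentile(X[m],[3,97])*1e3,1),"z",np.nanmax(Z[m]))
E
```

```text
([2.1, 0.2, 10.7], [-0.0002, 0.0037, -0.0001])
6.87 [0.6224 0.1562 0.0477] [14.1 30.8 -1.9 57.  -0.   1. ] [-0.3 -0.2 -2.1] 0.022850849839203227 98.75199794769287
-0.07706891996704249 0.00024085103966271955
-0.12 18 [74.2 84.7 85.3]
-0.1 12 [82.5 84.2 85. ]
-0.09 14 [84.2 85.2 86.3]
-0.01 10 [82.3 84.3 93.6]
0 16 [84.  87.6 93.4]
blade Y [-4.3  2.1 15.6] X [-28.   13.7] z 0.5728629253650712
```

Request:
drive_tool(
  increments=[
    [[0,0,3,0,0,0],[0,0,6,0,0,0],[0,0,9,0,0,0],[0,0,9,0,0,0],[0,0,9,0,0,0]],
  ],
)

```text
t: 7.33
tool_pos: [0.6217, 0.1566, 0.038]
orientation: [[-0.974, -0.227, 0.003], [-0.227, 0.974, 0.0], [-0.003, -0.0, -1.0]]
ft_force: [-0.3, -0.6, -3.0]
opening: 0.0228
gripper_force: 98.8
```

Request:
drive_tool(
  increments=[
    [[0,0,1,0,0,0],[0,0,2,0,0,0],[0,0,2,0,0,0],[0,0,2,0,0,0]],
  ],
)

```text
t: 7.67
tool_pos: [0.6218, 0.1565, 0.0362]
orientation: [[-0.974, -0.227, 0.003], [-0.227, 0.974, 0.001], [-0.003, -0.0, -1.0]]
ft_force: [-0.6, -0.9, -3.2]
opening: 0.0229
gripper_force: 98.8
```

```bash
python3 plan.py .6204 .156 .035 193.1; python3 -c "
from bench import r;print(r.state()['torque'])"
```

```text
([1.5, -0.2, 1.2], [-0.0001, 0.0029, 0.0006])
7.67 [0.6218 0.1565 0.0362] [14.1 31.4 -2.8 55.7 -0.   1. ] [-0.6 -0.9 -3.2] 0.022905985176152943 98.75107884407043
[ 0.00125141 -0.09740076  0.00695431]
```

Request:
drive_tool(
  increments=[
    [[0,0,0.7,0,0.002,0],[0,0,1.4,0,0.002,0],[0,0,2,0,0.002,0],[0,0,2,0,0.002,0],[0,0,2,0,0.002,0]],
  ],
)

```text
t: 8.08
tool_pos: [0.622, 0.1565, 0.035]
orientation: [[-0.974, -0.227, 0.002], [-0.227, 0.974, 0.0], [-0.002, -0.0, -1.0]]
ft_force: [-2.1, -1.0, 6.4]
opening: 0.0229
gripper_force: 100.0
```

```bash
python3 plan.py .6204 .156 .035 193.1; python3 -c "
from bench import r;print(r.state()['torque'])"
```

```text
([1.7, -0.2, -0.0], [-0.0001, 0.0017, 0.0005])
8.08 [0.622  0.1565 0.035 ] [14.1 31.5 -2.8 55.6 -0.   1. ] [-2.1 -1.   6.4] 0.022914986399496812 100.01446008682251
[-0.11659229  0.55759555 -0.01833903]
```

Request:
drive_tool(
  increments=[
    [[3,0,0.2,0,0.001,0],[8,0,0.3,0,0.002,0],[13,0,0.3,0,0.002,0],[18,0,0.3,0,0.002,0],[23,0,0.3,0,0.002,0],[28,0,0.3,0,0.002,0],[32,0,0.3,0,0.002,0],[35,0,0.3,0,0.002,0],[35,0,0.3,0,0.002,0]],
  ],
)

```text
t: 8.83
tool_pos: [0.5886, 0.1488, 0.035]
orientation: [[-0.974, -0.227, 0.002], [-0.227, 0.974, 0.0], [-0.002, -0.0, -1.0]]
ft_force: [1.8, 1.3, 8.0]
opening: 0.0232
gripper_force: 100.1
```

```bash
cat > chk.py <<'E'
from h import *
s=r.state()
C=np.array([.5473,.139]);a=np.radians(193.1);ex=np.array([np.cos(a),np.sin(a)]);ey=np.array([-ex[1],ex[0]])
d=s["tool_pos"][:2]-C; R=np.array(s["orientation"]); f=s["ft_force"]; tq=s["torque"]
print("t",round(s["t"],2),"XY",d@ex*1e3,d@ey*1e3,"z",s["tool_pos"][2],"yaw",np.degrees(np.arctan2(R[1,0],R[0,0]))%360,"pitch",R[:2,2]@ex,"F x,y,z",f[:2]@ex,f[:2]@ey,f[2],"T",tq[:2]@ex,tq[:2]@ey,tq[2])
im,W=cloud("scene"); X=(W[...,:2]-C)@ex; Y=(W[...,:2]-C)@ey; Z=W[...,2]-.03
for z0,z1 in((.06,.09),(.09,.12),(.15,.17)):
    m=(Z>z0)&(Z<z1)&(X>.055)&(X<.078)&(abs(Y)<.045)
    if m.sum(): print("col",z0,m.sum(),"X",np.round(np.percentile(X[m],[10,50,90])*1e3,1),"Y",np.round(np.percentile(Y[m],[2,98])*1e3,1))
m=(Z>.06)&(Z<.135)&(X<.07)&(X>-.02)&(abs(Y)<.012)
if m.sum(): print("blade",m.sum(),"X",np.round(np.percentile(X[m],[2,98])*1e3,1),"Y",np.round(np.percentile(Y[m],[5,50,95])*1e3,1))
E
python3 chk.py
```

```text
t 8.83 XY -42.42840496618923 -0.20329659739157757 z 0.03495632692223877 yaw 193.13129762193847 pitch -0.0018396786509016743 F x,y,z -2.0604842367232976 -0.8258853765818743 8.00543549478133 T 0.03934910716551665 0.33560941708970604 0.025501812804870305
col 0.06 110 X [67.7 69.5 72.4] Y [-17.8  29.3]
col 0.09 121 X [66.  68.  71.5] Y [-16.3  28.9]
col 0.15 110 X [63.2 64.8 70.5] Y [-25.7  28.8]
blade 265 X [25.2 69.4] Y [-8.8  1.6  8.7]
```

Request:
drive_tool(
  increments=[
    [[2,0,0.2,0,0,0],[5,0,0.4,0,0,0],[8,0,0.5,0,0,0],[10,0,0.5,0,0,0],[12,0,0.5,0,0,0],[14,0,0.5,0,0,0],[15,0,0.5,0,0,0],[16,0,0.5,0,0,0],[16,0,0.5,0,0,0]],
  ],
)

```text
t: 9.63
tool_pos: [0.5745, 0.1455, 0.035]
orientation: [[-0.974, -0.227, 0.004], [-0.227, 0.974, 0.001], [-0.004, -0.0, -1.0]]
ft_force: [5.7, 1.2, 8.6]
opening: 0.0228
gripper_force: 100.3
```

```bash
python3 chk.py
```

```text
t 9.63 XY -27.92885025400823 -0.22275492701441577 z 0.03495999707682343 yaw 193.1325595267797 pitch -0.00422269312645233 F x,y,z -5.855758257162047 0.11182887536808751 8.555212045740078 T -0.007425627092241354 0.8206924241360033 0.018405919692414025
col 0.06 97 X [59.8 69.2 72.6] Y [-2.9 28.4]
col 0.09 111 X [58.1 68.  74.1] Y [-3.8 28.2]
col 0.15 104 X [63.5 65.4 71.8] Y [-26.2  28.8]
blade 226 X [39.2 69.6] Y [-3.   1.8  9.8]
```

Request:
drive_tool(
  increments=[
    [[1,0,0.4,0,0.001,0],[2,0,0.8,0,0.002,0],[3,0,1,0,0.0025,0],[4,0,1,0,0.0025,0],[5,0,1,0,0.0025,0],[6,0,1,0,0.0025,0],[6.5,0,1,0,0.0025,0],[7,0,1,0,0.0025,0],[7,0,1,0,0.0025,0]],
  ],
)

```text
t: 10.43
tool_pos: [0.5697, 0.1444, 0.0349]
orientation: [[-0.974, -0.227, 0.006], [-0.227, 0.974, 0.001], [-0.006, 0.0, -1.0]]
ft_force: [10.2, 2.6, 12.3]
opening: 0.023
gripper_force: 100.7
```

```bash
python3 chk.py
```

```text
t 10.43 XY -23.077404164683976 -0.21394708260488 z 0.03494947562743645 yaw 193.1271543001723 pitch -0.00578435538530868 F x,y,z -10.507716332233356 -0.1861004061335306 12.270020302966063 T 0.019229502099410076 1.541031657765803 -0.03731239378502039
col 0.06 103 X [59.9 70.2 73.6] Y [ 0.1 29.2]
col 0.09 106 X [60.2 68.5 72.3] Y [-0.1 28.8]
col 0.15 108 X [64.8 67.3 71.5] Y [-28.4  29.4]
blade 202 X [44.5 69.3] Y [-3.2  1.8  9.5]
```

Request:
drive_tool(
  increments=[
    [[0.5,0,0.2,0,0.001,0],[1,0,0.4,0,0.002,0],[1.5,0,0.5,0,0.003,0],[2,0,0.5,0,0.004,0],[2.5,0,0.5,0,0.004,0],[3,0,0.5,0,0.004,0],[3,0,0.5,0,0.004,0],[3,0,0.5,0,0.004,0]],
  ],
)

```text
t: 11.15
tool_pos: [0.5677, 0.144, 0.0349]
orientation: [[-0.974, -0.227, 0.003], [-0.227, 0.974, 0.001], [-0.004, 0.0, -1.0]]
ft_force: [10.9, 3.3, 13.8]
opening: 0.0228
gripper_force: 100.8
```

```bash
cat >> chk.py <<'E'
st=(abs(Y)<.009)&(Z>.034)&(Z<.046)&(X>-.075)&(X<.05)&((X<-.05)|(X>.005))
st=cv2.erode(st.astype(np.uint8),np.ones((2,2)))>0
if st.sum()>20:
    k=np.polyfit(X[st],Z[st],1); print("stock slope",k[0],"n",st.sum(),"rear/front med z",np.median(Z[st&(X<-.04)])*1e3,np.median(Z[st&(X>0)])*1e3)
f=(Z>.03)&(Z<.165)&(Y>.012)&(Y<.026)&(X>.058)&(X<.08)
k=np.polyfit(Z[f],X[f],1); print("face(lit side) lean",-k[0],"n",f.sum(),"X at 0:",k[1]*1e3)
E
python3 chk.py
```

```text
t 11.15 XY -20.971378793365854 -0.2170516398944382 z 0.03492924439216255 yaw 193.1302204612121 pitch -0.0035077094968334298 F x,y,z -11.360129349998108 -0.7615119586012227 13.820203846244034 T 0.0292820260659372 2.0336629024410238 -0.004550121652406126
col 0.06 103 X [59.9 70.3 74.6] Y [-0.5 27.9]
col 0.09 112 X [61.  70.1 73.3] Y [-28.6  28.7]
col 0.15 105 X [68.1 69.5 72.3] Y [-28.   28.4]
blade 170 X [46.2 69.7] Y [-2.   1.9  7.6]
face(lit side) lean 0.015590603163605913 n 166 X at 0: 72.46379575143098
```

Request:
drive_tool(
  increments=[
    [[0,0,0.5,0,-0.001,0],[0.3,0,1,0,-0.001,0],[0.6,0,1.5,0,-0.001,0],[0.9,0,1.5,0,-0.001,0],[1.2,0,1.5,0,-0.001,0],[1.5,0,1.5,0,-0.001,0],[1.8,0,1.5,0,-0.001,0],[2,0,1.5,0,-0.001,0],[2,0,1.5,0,-0.001,0]],
  ],
)

```text
t: 11.95
tool_pos: [0.5678, 0.144, 0.0349]
orientation: [[-0.974, -0.227, 0.009], [-0.227, 0.974, 0.002], [-0.009, -0.0, -1.0]]
ft_force: [15.6, 3.1, 20.4]
opening: 0.0232
gripper_force: 102.4
```

```bash
python3 chk.py
```

```text
t 11.95 XY -21.089619086862065 -0.23649122661580163 z 0.034926309275284034 yaw 193.1330721525127 pitch -0.008902646594330208 F x,y,z -15.870728548855745 0.5039251489573295 20.433516854865843 T 0.056953797544289766 2.186862469145965 0.010462189901462556
col 0.06 100 X [59.6 70.3 74. ] Y [-1.  28.5]
col 0.09 118 X [59.4 70.5 75.1] Y [-29.3  28.9]
col 0.15 100 X [67.7 69.5 72. ] Y [-26.4  29. ]
blade 175 X [45.7 69.8] Y [-2.7  2.1  9. ]
face(lit side) lean 0.014179201784473773 n 156 X at 0: 72.60338647536226
```

```bash
cat > lean.py <<'E'
from h import *
C=np.array([.5473,.139]);a=np.radians(193.1);ex=np.array([np.cos(a),np.sin(a)]);ey=np.array([-ex[1],ex[0]])
def an(W,tag):
    X=(W[...,:2]-C)@ex; Y=(W[...,:2]-C)@ey; Z=W[...,2]-.03
    p=(abs(Z)<.006)&(X<.04)&(X>-.145)&(abs(Y)<.065)&(abs(Y)>.02)
    A=np.c_[X[p],Y[p],np.ones(p.sum())]; k=np.linalg.lstsq(A,Z[p],rcond=None)[0]; print(tag,"plate slope x,y",np.round(k,4),p.sum())
    f=(Z>.03)&(Z<.165)&(Y>.012)&(Y<.026)&(X>.058)&(X<.08)
    if f.sum()>40:
        k=np.polyfit(Z[f],X[f],1); g=abs(X-np.polyval(k,Z))<.003; g&=f; k=np.polyfit(Z[g],X[g],1); print("  face lean",round(-k[0],4),"X0",round(k[1]*1e3,1),g.sum())
    t=(Z>.195)&(Z<.215)&(abs(Y)<.02)&(X>.04)&(X<.16)
    if t.sum()>20:
        k=np.polyfit(X[t],Z[t],1); print("  cap slope",round(k[0],4),"X pct",np.round(np.percentile(X[t],[3,50,97])*1e3,1),t.sum())
    s=(abs(Z-.04)<.006)&(abs(Y)<.011)&(X>-.07)&(X<.043)&((X<-.045)|(X>.0))
    if s.sum()>15 and tag[-1]=='n':
        k=np.polyfit(X[s],Z[s],1); print("  stock slope",round(k[0],4),s.sum(),np.median(Z[s&(X<-.04)]),np.median(Z[s&(X>0)]))
for c in("scene","top"):
    an(np.load(c+".npy"),c+" before"); an(np.mean([cloud(c)[1] for _ in range(4)],0),c+" now"[:4]+("n"))
im,_=cloud("scene"); cv2.imwrite("pics/s6.png",cv2.resize(im[100:260,240:400,::-1],None,fx=3.7,fy=3.7,interpolation=cv2.INTER_CUBIC))
E
python3 lean.py
```

```text
scene before plate slope x,y [ 0.0025 -0.001   0.0023] 1161
  face lean 0.0563 X0 73.7 134
  cap slope 0.1422 X pct [ 70.3  88.4 117.6] 141
scene nown plate slope x,y [ 0.0013 -0.0009  0.0024] 909
  face lean 0.0253 X0 73.1 135
  cap slope 0.115 X pct [ 76.4  92.7 123.7] 138
  stock slope -0.0089 63 0.0420049217666178 0.04078366284870122
top before plate slope x,y [ 0.0001 -0.0004  0.0001] 2375
  cap slope 0.041 X pct [ 70.9  95.3 118.7] 494
top nown plate slope x,y [-0.0006 -0.0024  0.0002] 744
```

View pics/s6.png

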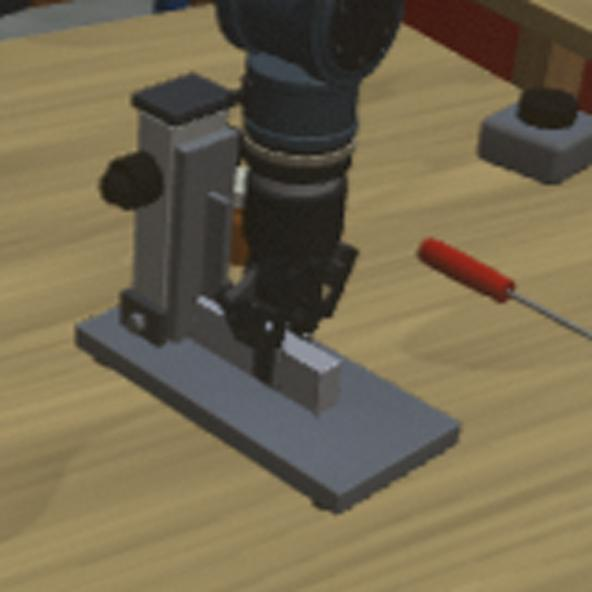

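Request:
drive_tool(
  increments=[
    [[0.5,0,0,0,0.001,0],[1,0,0,0,0.002,0],[1.5,0,0,0,0.003,0],[2,0,0,0,0.004,0],[2.5,0,0,0,0.004,0],[3,0,0,0,0.004,0],[3.5,0,0,0,0.004,0],[4,0,0,0,0.004,0],[4,0,0,0,0.004,0],[4,0,0,0,0.004,0]],
  ],
)

```text
t: 13.28
tool_pos: [0.5653, 0.1434, 0.0349]
orientation: [[-0.974, -0.227, 0.007], [-0.227, 0.974, 0.002], [-0.007, 0.0, -1.0]]
ft_force: [19.2, 4.1, 15.4]
opening: 0.023
gripper_force: 101.5
```

```bash
python3 chk.py|grep -v col; python3 lean.py
```

```text
t 13.28 XY -18.522364710017918 -0.24089895496364538 z 0.03492153529368973 yaw 193.12626769692386 pitch -0.00723865951864979 F x,y,z -19.605124704698138 0.3546690946770685 15.408537376858643 T 0.038753125241188964 3.3265312027726712 0.019260777168470095
blade 146 X [49.1 69.7] Y [-3.1  1.7  4.7]
face(lit side) lean -0.009540213551918938 n 152 X at 0: 71.47781496057499
scene before plate slope x,y [ 0.0025 -0.001   0.0023] 1161
  face lean 0.0563 X0 73.7 134
  cap slope 0.1422 X pct [ 70.3  88.4 117.6] 141
scene nown plate slope x,y [ 0.0008 -0.0006  0.0024] 910
  face lean 0.001 X0 72.5 134
  cap slope 0.0981 X pct [ 80.5  95.3 128.4] 135
  stock slope -0.004 61 0.04181137870373512 0.041513944359583776
top before plate slope x,y [ 0.0001 -0.0004  0.0001] 2375
  cap slope 0.041 X pct [ 70.9  95.3 118.7] 494
top nown plate slope x,y [-0.0012 -0.0004  0.0001] 746
```

Request:
drive_tool(
  increments=[
    [[0.3,0,0.5,0,0.001,0],[0.7,0,1,0,0.001,0],[1,0,1.5,0,0.001,0],[1.5,0,1.5,0,0.002,0],[2,0,1.5,0,0.002,0],[2.5,0,1.5,0,0.002,0],[3,0,1.5,0,0.002,0],[3,0,1.5,0,0.002,0],[3,0,1.5,0,0.002,0]],
  ],
)

```text
t: 14.53
tool_pos: [0.5654, 0.1434, 0.035]
orientation: [[-0.974, -0.227, 0.011], [-0.227, 0.974, 0.003], [-0.011, 0.0, -1.0]]
ft_force: [27.0, 6.5, 21.4]
opening: 0.0227
gripper_force: 102.2
```

```bash
python3 chk.py|grep -v col; python3 lean.py
```

```text
t 14.53 XY -18.62658850919669 -0.21470584527049658 z 0.03496624007814582 yaw 193.12285831123845 pitch -0.011260258237251282 F x,y,z -27.81242817607039 -0.24987051858019763 21.39236074074074 T 0.09237648295197308 4.308451326357255 -0.032342446481290615
blade 145 X [48.6 69.8] Y [-3.4  1.4  4.5]
face(lit side) lean -0.007450826500180083 n 163 X at 0: 72.08183726144122
scene before plate slope x,y [ 0.0025 -0.001   0.0023] 1161
  face lean 0.0563 X0 73.7 134
  cap slope 0.1422 X pct [ 70.3  88.4 117.6] 141
scene nown plate slope x,y [ 0.0011 -0.0012  0.0024] 918
  face lean 0.0032 X0 72.8 139
  cap slope 0.1016 X pct [ 80.4  96.7 127.9] 133
  stock slope -0.007 64 0.041411747316663264 0.03952928221922568
top before plate slope x,y [ 0.0001 -0.0004  0.0001] 2375
  cap slope 0.041 X pct [ 70.9  95.3 118.7] 494
top nown plate slope x,y [-0.0016  0.0009 -0.0001] 745
```

Request:
drive_tool(
  increments=[
    [[0,0,0.3,0,0.002,0],[0,0,0.6,0,0.004,0],[0,0,0.8,0,0.006,0],[0,0,0.8,0,0.007,0],[0,0,0.8,0,0.007,0],[0,0,0.8,0,0.007,0]],
  ],
)

```text
t: 15.53
tool_pos: [0.5652, 0.1434, 0.0349]
orientation: [[-0.974, -0.227, 0.004], [-0.227, 0.974, 0.001], [-0.005, 0.0, -1.0]]
ft_force: [22.6, 5.0, 29.7]
opening: 0.023
gripper_force: 103.6
```

```bash
python3 chk.py|grep -v col; python3 lean.py
```

```text
t 15.53 XY -18.439898786618873 -0.24926347302888555 z 0.03491353710773451 yaw 193.12579650397853 pitch -0.004529760236916976 F x,y,z -23.121934165137308 0.2691075793914149 29.70077188660076 T 0.09201889677758192 3.9946536133525328 -0.03258469762504282
blade 146 X [48.7 69.6] Y [-3.6  1.6  4.4]
face(lit side) lean 0.0025368728692328696 n 151 X at 0: 73.05186065393629
scene before plate slope x,y [ 0.0025 -0.001   0.0023] 1161
  face lean 0.0563 X0 73.7 134
  cap slope 0.1422 X pct [ 70.3  88.4 117.6] 141
scene nown plate slope x,y [0.002  0.     0.0024] 912
  face lean 0.0012 X0 72.6 143
  cap slope 0.0916 X pct [ 80.3  96.6 129. ] 133
  stock slope -0.0141 67 0.04172890766824307 0.04024878088698394
top before plate slope x,y [ 0.0001 -0.0004  0.0001] 2375
  cap slope 0.041 X pct [ 70.9  95.3 118.7] 494
top nown plate slope x,y [-0.0004  0.0016  0.    ] 748
```

Request:
drive_tool(
  increments=[
    [[0,0,0,0,0,0],[0,0,0,0,0,0],[0,0,0,0,0,0],[0,0,0,0,0,0],[0,0,0,0,0,0],[0,0,0,0,0,0]],
  ],
)

```text
t: 16.53
tool_pos: [0.5652, 0.1434, 0.0349]
orientation: [[-0.974, -0.227, 0.004], [-0.227, 0.974, 0.001], [-0.005, 0.0, -1.0]]
ft_force: [23.1, 4.1, 30.0]
opening: 0.0227
gripper_force: 103.6
```

```bash
python3 chk.py | head -1; python3 -c "
from bench import r; print(r.job_done())"
```

```text
t 16.53 XY -18.430126541197687 -0.23665117180957196 z 0.03487807898435674 yaw 193.12502773002518 pitch -0.004521739921551404 F x,y,z -23.43438867056189 1.247265757730734 30.01333784650391 T 0.005152016707080696 3.983100582841345 -0.025214610463262586
the job is handed in; nothing more can be done
None
```

I handed the job in at about 16.5 s. The small grey square is still gripped, on the plate and against the column's face, pressing about 30 N down and 23 N forward; the column measures upright to within about 3 mrad by camera. No verdict came back.

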